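# Put away the plus-lens tray and draw out the minus-lens tray

### The job

We are finished with the plus lenses: push the black-fronted lens tray, which was left partly out, fully home, and only then hook a fingertip behind the lip of the red-fronted minus-lens tray and draw it all the way out to its stop. Do not pinch the lips or slam the trays: the lenses must stay in their slots; leave the blue tray shut and everything else on the desk where it is.

Things in the scene. Friction and masses are not known exactly. Their poses are not given: they have to be found in the camera images.
- black_tray (a joint): travel of the black tray along its rail, m: 0 fully home, 0.120 fully out at its stop; it was left partly out at the start. Slides in a fixed white clear-topped housing, 210 mm deep, 124 wide, top 72 mm above the desk; needs about 2 N, stays where left. The three units stand side by side, 140 mm apart, in any order, facing the same way
- black_lip: black pull lip of the black tray: 112 mm wide (its y), 6 mm thick with an 8 mm rolled top edge, standing 40 mm above the tray's floor strip. Origin: middle of the top of the rolled edge, 56 mm above the desk. Its x axis points into the housing: the tray slides out along -x; z up. Behind it (+x) is an open finger well, its floor 40 mm below the origin, 49 mm from the lip to the front of the housing when shut; nothing comes nearer as it moves out
- black_plate: plain black colour plate on the front of the black tray's lip, 4 mm thick, 112 mm wide, 38 mm tall, top 6 mm lower than the lip's. Origin: middle of its front face (the face seen from outside), 31 mm above the desk. Axes as the lip's; it moves with the tray
- red_tray (a joint): travel of the red tray along its rail, m: 0 fully home, 0.120 fully out at its stop; it is shut at the start. Slides in a fixed white clear-topped housing, 210 mm deep, 124 wide, top 72 mm above the desk; needs about 2 N, stays where left. The three units stand side by side, 140 mm apart, in any order, facing the same way
- red_lip: red pull lip of the red tray: 112 mm wide (its y), 6 mm thick with an 8 mm rolled top edge, standing 40 mm above the tray's floor strip. Origin: middle of the top of the rolled edge, 56 mm above the desk. Its x axis points into the housing: the tray slides out along -x; z up. Behind it (+x) is an open finger well, its floor 40 mm below the origin, 49 mm from the lip to the front of the housing when shut; nothing comes nearer as it moves out
- red_plate: plain red colour plate on the front of the red tray's lip, 4 mm thick, 112 mm wide, 38 mm tall, top 6 mm lower than the lip's. Origin: middle of its front face (the face seen from outside), 31 mm above the desk. Axes as the lip's; it moves with the tray
- blue_tray (a joint): travel of the blue tray along its rail, m: 0 fully home, 0.120 fully out at its stop; it is shut at the start. Slides in a fixed white clear-topped housing, 210 mm deep, 124 wide, top 72 mm above the desk; needs about 2 N, stays where left. The three units stand side by side, 140 mm apart, in any order, facing the same way
- blue_lip: blue pull lip of the blue tray: 112 mm wide (its y), 6 mm thick with an 8 mm rolled top edge, standing 40 mm above the tray's floor strip. Origin: middle of the top of the rolled edge, 56 mm above the desk. Its x axis points into the housing: the tray slides out along -x; z up. Behind it (+x) is an open finger well, its floor 40 mm below the origin, 49 mm from the lip to the front of the housing when shut; nothing comes nearer as it moves out
- blue_plate: plain blue colour plate on the front of the blue tray's lip, 4 mm thick, 112 mm wide, 38 mm tall, top 6 mm lower than the lip's. Origin: middle of its front face (the face seen from outside), 31 mm above the desk. Axes as the lip's; it moves with the tray
- lens_a: loose red-rimmed trial lens, 38 mm across, 3 mm thick, standing on edge in a slot of the red tray, seen through the clear top. Origin: lens centre, 73 mm behind the red lip's origin, 20 mm below it, -25 mm along the lip's y
- lens_b: loose red-rimmed trial lens, 38 mm across, 3 mm thick, standing on edge in a slot of the red tray, seen through the clear top. Origin: lens centre, 103 mm behind the red lip's origin, 20 mm below it, 25 mm along the lip's y
- drops: small eye-drop bottle, 26 mm across, 60 mm tall, standing on the desk beside the trays; origin at its underside; to be left alone
- spray: blue lens-cleaner bottle, 38 mm across, 120 mm tall; origin at its underside; to be left alone
- glasses_case: closed blue spectacle case 65 x 160 x 40 mm; origin at its underside; to be left alone
- trial_frame: metal optician's trial frame, about 150 mm wide and deep, 60 mm tall; origin at its underside below the bridge; to be left alone
- occluder: black eye-occluder paddle lying flat, 180 mm long, 10 mm thick; origin under the middle of its round blade; to be left alone
- ruler: yellow ruler lying flat, 170 x 28 x 4 mm; origin at its underside; to be left alone
- penlight: steel penlight lying flat, 135 mm long, 18 mm thick; origin at its underside; to be left alone

How it is judged:
By the outcome, as a careful person would: the job done as asked, in the order asked, and still so for the second after the job is handed in, with the robot touching nothing.
It also fails if it takes over 40 s, if anything falls off the work surface, if the arm or the gripper's body presses on something with over 40 N, if the wrist force passes 120 N, or if a joint passes its speed limit or range.

### The arm

A 6-joint arm with a two-finger parallel gripper is mounted at the origin on the work surface. World frame = base frame: x ahead of the robot, y to its left, z up, the work surface at z = 0. Lengths are in m, angles in degrees, forces in N, time in s.
With the tool pointing down it reaches from about 0.425 to 0.95 m from the base axis. Payload 14.7 kg.
Tool frame: the origin (TCP) lies on the centre line of the jaws, within the pads' length; the fingertips stand 11 mm ahead of it and the grasp point (between the pads) lies 8 mm behind it (finger_overhang is the distance from the TCP to the fingertips, in m); z points along the fingers, y is the direction in which the jaws open and shut (so a half turn about z gives the same grasp; the last joint's range is limited). The gripper opens to 85 mm and grips with 20 to 120 N. Pads are 22 mm wide; open, the fingers measure 114 mm over their backs; the gripper's body (76 mm by 85 mm) begins 54 mm behind the grasp point. The pads swing forward as they close: fully open they stand 13 mm farther back than shut.
Start: joints at [71.528, 27.513, 91.461, -0, 61.026, -2.67], TCP at [0.177, 0.625, 0.207] pointing down, gripper open.
Joint ranges: [-157.49, 157.49], [-46.99, 117.5], [13.45, 153.17], [-89.5, 269.5], [5.16, 153.95], [-167.48, 167.48]. Speed limits (degrees/s): [108.29, 108.29, 136.94, 172.46, 172.46, 172.46].

### API

Orientations are given as [roll, pitch, yaw] about the fixed x, y, z axes, in that order (R = Rz(yaw) Ry(pitch) Rx(roll)).
In Python, from rig import sense, snapshot, finish_job, boxes_of, landmark_of, finger_overhang gives the robot as it stands.
- The arm moves only by the shell command python3 -m creep 'ROWS' [FORCE]. ROWS is JSON, a list of rows, each a list of 7 numbers: the finger opening in mm, from 0 to 85.4, then the shift along the world's x, y, z in mm, then the turn, a rotation vector about the world's x, y, z in rad. A call has 1 to 8 rows; each row shifts and turns the commanded pose from where the row before left it; what a row does not reach is not made up. A row lasts 1/12 s, in which the tool goes at most 41.7 mm and 7.16 degrees, less where a joint would pass 70% of its speed; a pose out of reach is approached as far as the arm can. A call with a gripper value outside its range is refused whole. The fingers move at their own pace and stop on an object; FORCE is the grip in N (left out, the last holds). Time passes only in rows, so rows that do not move let the fingers close. It gives the time, the measured TCP pose, the force and the opening at its end, in the units of the state.
- sense(): the state, without advancing time (a new reading comes with each control period).
- snapshot(name): name is "side" or "top"; returns a dict with "frame" (480x640x3 uint8, red, green, blue), "range_z" (480x640 float32, m along the optical axis (not along the pixel's ray), 0 where there is no reading), "fx", "fy", "cx", "cy" (pixels), "R" (3x3) and "t" (3): a world point X has camera coordinates R X + t. Camera axes: x right, y down, z forward; pixel columns grow to the right and rows downward; lengths in m; the calibration is good to about 2 mm. A picture is of the moment at which its call begins.
- finish_job(): hands the job in, once; it reports no verdict.
Trained networks look in a picture, given as the dict that the camera call returned (one of the last four; its "shot" number tells which), for a name from the list of things; names that differ only in an ending like _2 or _b are one class to them, and where a whole thing is asked for, a point or a joint stands for the part that bears it (a point fixed in the world has none). Each returns a list of dicts, best first, with "score" (0 to 1); they miss things now and then, are a little off and sometimes report something else, mostly with a low value. They report only what shows in the picture. A call takes as long as a camera call.
- boxes_of(query, picture): "centre" ([x, y, z] in m, in world coordinates, good to about 4 mm: the middle of the surface that is visible of it).
- landmark_of(query, picture): "centre" ([x, y, z] in m, in world coordinates, good to about 4 mm: a listed point, or the origin of a listed thing).
The state is a dict: "time": time; "qpos": joint angles; "qd": joint speeds; "effort": joint torques, N m; "eef_pos": TCP position; "orientation": TCP orientation; "contact_force": force on the tool from outside, world axes, zero at the start; "wrist_torque": the same for the moment, N m; "width": opening from 0.0 (shut) to 1.0 (fully open).
Only numpy, scipy, OpenCV 4.12 (cv2) and the standard library are available. Lean on these libraries where they do the work, as an engineer would, in place of code of your own. Each camera call takes 0.05 s, during which the arm holds its last target.

## Working session

There is one attempt and no reset: what is moved stays moved. The work goes in short steps, Python scripts to look and compute and a shell command to move; the robot and the scene stay as the last step left them, time stands still between calls to the robot, and variables do not carry over. Pictures are saved under pics/ and viewed, and the job is handed in when it is done.

```bash
mkdir -p pics; ls; cat > h.py <<'E'
from rig import *
import numpy as np, cv2
def save(s,n): cv2.imwrite('pics/'+n+'.png', s['frame'][:,:,::-1])
E
python3 - <<'E'
from h import *
s=sense();print(s, finger_overhang)
for c in ('top','side'):
    p=snapshot(c);save(p,c+'0')
    print(c,np.round(p['t'],3),np.round(-p['R'].T@p['t'],3))
    for q in ('black_lip','red_lip','blue_lip','black_plate','red_plate','blue_plate'):
        r=landmark_of(q,p);print(q,[(np.round(x['centre'],4).tolist(),round(x['score'],2)) for x in r[:2]])
E
```

```text
pics
{'time': 0.0, 'qpos': array([ 7.15275731e+01,  2.75498823e+01,  9.14961874e+01,  7.05363114e-04,
        6.10248853e+01, -2.66900985e+00]), 'qd': array([ 0.12039472, -0.12311703, -0.05629132,  0.05376482,  0.01618295,
       -0.01001211]), 'effort': array([-3.24609238e-03, -9.50632453e+01, -4.30187595e+01, -9.09643859e-05,
        1.16792906e-02,  2.40606596e-06]), 'eef_pos': array([0.17683845, 0.62500371, 0.20645624]), 'orientation': array([-1.79929151e+02, -3.92007968e-03,  1.64196238e+02]), 'contact_force': array([ 0.13853761,  0.70264924, -0.06874792]), 'wrist_torque': array([ 0.01185259, -0.01400857,  0.005527  ]), 'width': 1.000284157160069} 0.011
top [-0.066  0.526  1.633] [ 0.21  -0.037  1.704]
black_lip [([0.5529, -0.1629, 0.0532], 0.52)]
red_lip [([0.6019, -0.0281, 0.0546], 0.52)]
blue_lip [([0.6103, 0.1162, 0.0525], 0.64)]
black_plate [([0.5476, -0.1694, 0.0303], 0.65)]
red_plate [([0.5969, -0.0252, 0.0316], 0.51)]
blue_plate [([0.5928, 0.1106, 0.0294], 0.46)]
side [-0.531  0.085  1.408] [ 0.371 -0.931  1.125]
black_lip [([0.5521, -0.1665, 0.0524], 0.71), ([0.4128, -0.6028, 0.0014], 0.7)]
red_lip [([0.6021, -0.0266, 0.055], 0.65)]
blue_lip [([0.6049, 0.1151, 0.0583], 0.48)]
black_plate [([0.5484, -0.1653, 0.0334], 0.51)]
red_plate [([0.3689, 0.4958, 0.0027], 0.72), ([0.5962, -0.0293, 0.0291], 0.67)]
blue_plate [([0.5975, 0.1134, 0.0297], 0.6), ([0.6266, 0.2585, 0.0015], 0.57)]
```

View pics/top0.png

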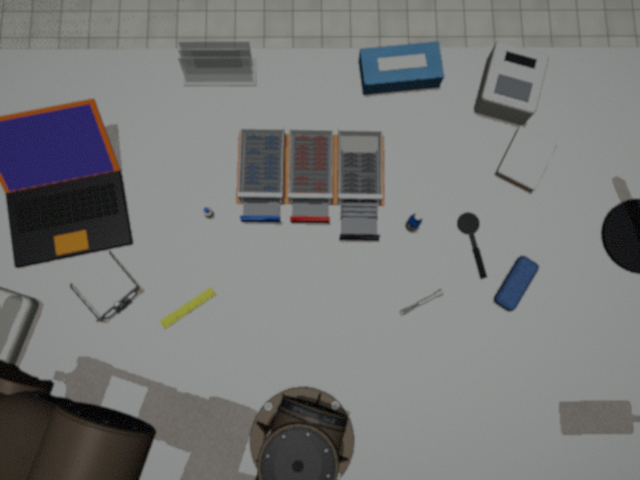

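View pics/side0.png

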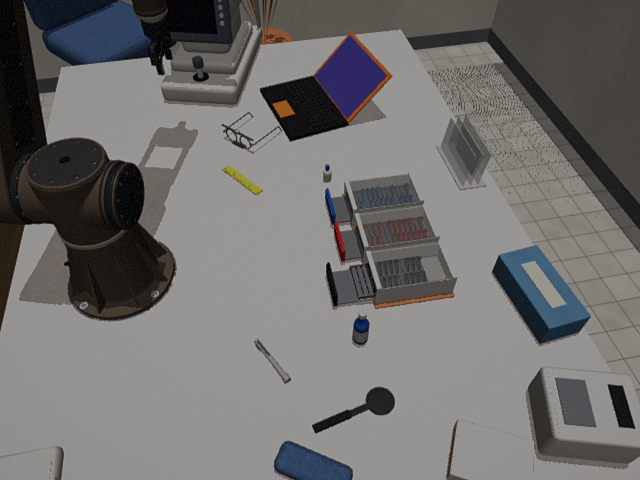

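```bash
cat >> h.py <<'E'
def cloud(p):
    z=p['range_z'];v,u=np.mgrid[0:480,0:640]
    c=np.stack([(u-p['cx'])/p['fx']*z,(v-p['cy'])/p['fy']*z,z],-1)
    return (c-p['t'])@p['R']
def lips(p):
    X=cloud(p);f=p['frame'].astype(int);r,g,b=f[...,0],f[...,1],f[...,2]
    roi=(X[...,0]>.42)&(X[...,0]<.66)&(X[...,1]>-.235)&(X[...,1]<.185)&(p['range_z']>0)
    m={'red':(r>100)&(r>2*g)&(r>2*b)&roi&(X[...,0]<.625),'blue':(b>100)&(b>2*r)&roi&(X[...,0]<.625)&(X[...,1]>.03),
       'black':(f.max(-1)<45)&roi&(X[...,0]<.66)&(X[...,1]<-.09)&(X[...,2]>.035)}
    for k,mm in m.items():
        Q=X[mm&(X[...,2]>.045)&(X[...,2]<.066)]
        if len(Q)<5: print(k,len(Q));continue
        a=np.polyfit(Q[:,1],Q[:,0],1)
        print(k,len(Q),'med',np.round(np.median(Q,0),4),'ext y',np.round(np.percentile(Q[:,1],[1,99]),4),'x',np.round(np.percentile(Q[:,0],[2,50,98]),4),'z',np.round(np.percentile(Q[:,2],[2,98]),4),'slope',round(a[0],4))
E
python3 - <<'E'
from h import *
for c in ('top','side'):
    p=snapshot(c); print(c,p['fx']); lips(p)
    X=cloud(p)
    m=(X[...,2]>.066)&(X[...,2]<.078)&(X[...,0]>.6)&(X[...,0]<.9)&(X[...,1]>-.25)&(X[...,1]<.2)
    r=cv2.minAreaRect((X[m][:,:2]*1000).astype(np.float32)); print(r)
    if c=='top':
        cv2.imwrite('pics/zt.png',cv2.resize(p['frame'][110:260,190:440,::-1],(800,480),interpolation=cv2.INTER_CUBIC))
    else: cv2.imwrite('pics/zs.png',cv2.resize(p['frame'][160:360,290:490,::-1],(600,600),interpolation=cv2.INTER_CUBIC))
E
```

```text
top 605.4026420526093
red 122 med [ 0.6011 -0.0257  0.0535] ext y [-0.0755  0.0276] x [0.5968 0.6011 0.605 ] z [0.0455 0.0652] slope 0.0181
blue 115 med [0.606  0.1165 0.0528] ext y [0.0642 0.165 ] x [0.601 0.606 0.61 ] z [0.0452 0.0622] slope 0.0133
black 123 med [ 0.5493 -0.1642  0.0521] ext y [-0.2112 -0.1122] x [0.544  0.5493 0.6543] z [0.0454 0.0603] slope -0.1046
((734.9522705078125, -28.3848876953125), (404.6524658203125, 269.9299621582031), 88.57332611083984)
side 513.2005026678687
red 114 med [ 0.6024 -0.0317  0.0552] ext y [-0.0796  0.0261] x [0.5972 0.6024 0.6074] z [0.0469 0.0612] slope 0.0225
blue 69 med [0.6065 0.1065 0.0557] ext y [0.0576 0.1593] x [0.6009 0.6065 0.6102] z [0.0484 0.0606] slope 0.0209
black 193 med [ 0.5508 -0.1758  0.0536] ext y [-0.2215 -0.1163] x [0.5444 0.5508 0.6558] z [0.0456 0.0608] slope 0.1012
((763.0684204101562, -30.196121215820312), (411.81585693359375, 213.5064239501953), 88.65792846679688)
```

View pics/zt.png

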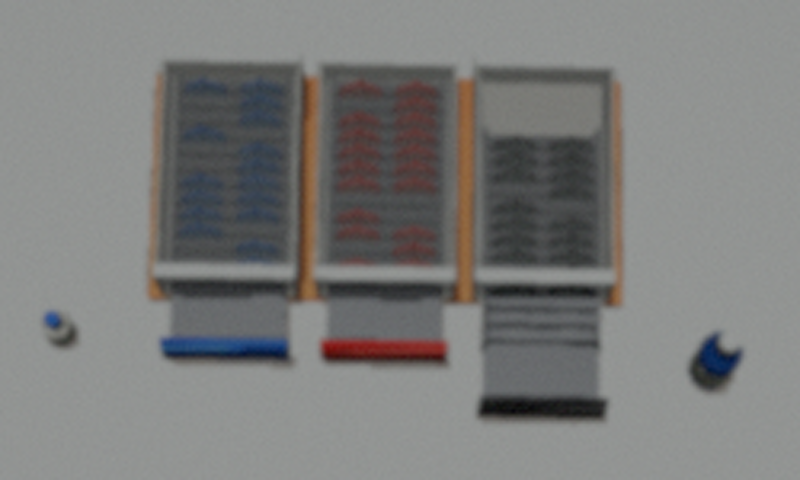

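View pics/zs.png

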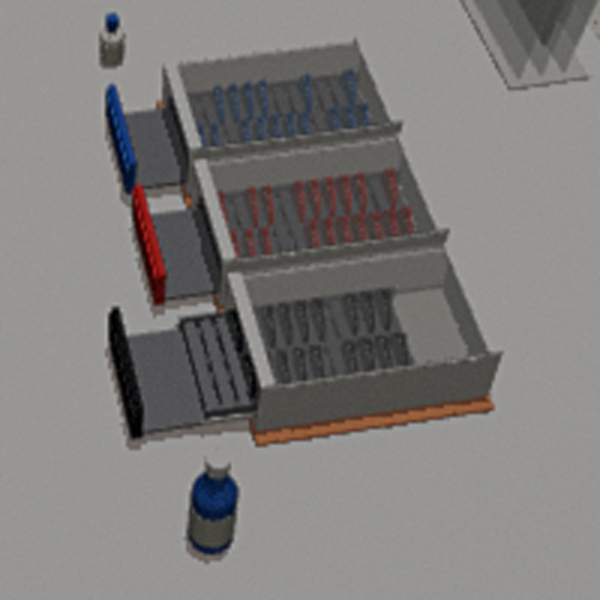

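```bash
python3 -m creep '[[0,20,-23,0,0,0,0.012],[0,20,-23,0,0,0,0.012],[0,20,-23,0,0,0,0.012],[0,20,-23,0,0,0,0.012],[0,20,-23,0,0,0,0.012],[0,20,-23,0,0,0,0.012],[0,20,-23,0,0,0,0.012],[0,20,-23,0,0,0,0.012]]' 20
python3 -m creep '[[0,20,-23,0,0,0,0.012],[0,20,-23,0,0,0,0.012],[0,20,-23,0,0,0,0.012],[0,20,-23,0,0,0,0.012],[0,20,-23,0,0,0,0.012],[0,16,-25,0,0,0,0.012],[0,10,-28,0,0,0,0.012],[0,5,-29,0,0,0,0.012]]'
```

```text
time: 1.47
eef_pos: [0.3378, 0.4403, 0.2072]
orientation: [180.0, 0.0, 169.7]
contact_force: [0.7, 0.3, 1.2]
width: -0.002
time: 2.13
eef_pos: [0.4694, 0.2433, 0.2072]
orientation: [180.0, 0.0, 175.2]
contact_force: [0.9, -0.4, 0.0]
width: 0.003
```

```bash
python3 -m creep '[[0,2,-29,0,0,0,0.004],[0,2,-29,0,0,0,0.004],[0,2,-29,0,0,0,0.004],[0,2,-29,0,0,0,0.004],[0,2,-29,0,0,0,0.004],[0,2,-29,0,0,0,0.004],[0,2,-29,0,0,0,0.004],[0,2,-29,0,0,0,0.004]]'
python3 -m creep '[[0,2,-29,0,0,0,0.004],[0,2,-29,0,0,0,0.004],[0,2,-29,-10,0,0,0.004],[0,2,-29,-20,0,0,0.004],[0,2,-29,-30,0,0,0.004],[0,2,-20,-30,0,0,0.004],[0,0,-10,-30,0,0,0.004],[0,0,0,-20,0,0,0.004]]'
python3 - <<'E'
from h import *
print(sense()['eef_pos'])
for c in ('top','side'):
    p=snapshot(c);save(p,c+'1');lips(p)
E
```

```text
time: 2.8
eef_pos: [0.484, 0.011, 0.2073]
orientation: [180.0, 0.0, 177.0]
contact_force: [0.2, -0.9, 0.6]
width: 0.001
time: 3.47
eef_pos: [0.4954, -0.1645, 0.0649]
orientation: [180.0, -0.0, 178.8]
contact_force: [-0.4, 0.9, -1.0]
width: 0.001
[ 0.49541661 -0.16446235  0.0649265 ]
red 120 med [ 0.6015 -0.0271  0.0532] ext y [-0.0755  0.0269] x [0.5965 0.6015 0.6052] z [0.0453 0.0613] slope 0.0237
blue 125 med [0.6049 0.1136 0.0528] ext y [0.0639 0.1659] x [0.6002 0.6049 0.6097] z [0.0458 0.0619] slope 0.0301
black 0
red 122 med [ 0.6019 -0.0318  0.0553] ext y [-0.0821  0.0263] x [0.5971 0.6019 0.6076] z [0.048  0.0594] slope 0.0225
blue 51 med [0.606  0.0878 0.0559] ext y [0.0584 0.127 ] x [0.6009 0.606  0.6109] z [0.0471 0.0619] slope 0.0508
black 176 med [ 0.5504 -0.1724  0.0536] ext y [-0.2217 -0.115 ] x [0.5443 0.5504 0.6557] z [0.046  0.0606] slope 0.0951
```

View pics/side1.png

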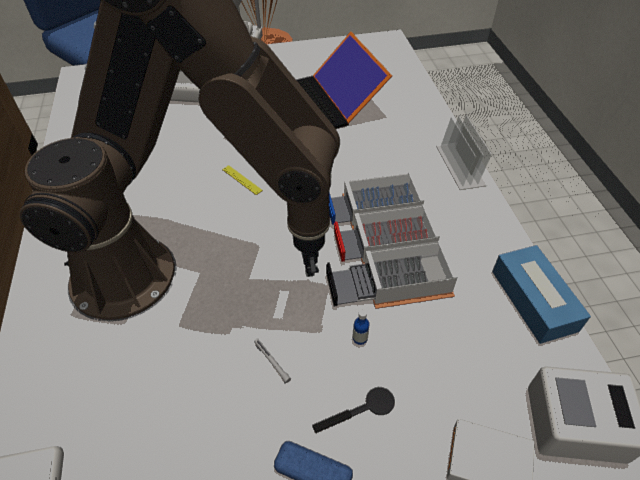

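```bash
python3 -m creep '[[0,0,-2,-14,0,0,0],[0,0,0,-12,0,0,0],[0,8,0,0,0,0,0],[0,8,0,0,0,0,0],[0,6,0,0,0,0,0],[0,4,0,0,0,0,0],[0,3,0,0,0,0,0],[0,2,0,0,0,0,0]]'
python3 -m creep '[[0,2,0,0,0,0,0],[0,2,0,0,0,0,0],[0,2,0,0,0,0,0],[0,2,0,0,0,0,0],[0,2,0,0,0,0,0],[0,2,0,0,0,0,0],[0,2,0,0,0,0,0],[0,2,0,0,0,0,0]]'
```

```text
time: 4.23
eef_pos: [0.5279, -0.1645, 0.0418]
orientation: [-180.0, 0.1, 178.9]
contact_force: [-0.6, -0.1, 0.4]
width: 0.001
time: 4.9
eef_pos: [0.5431, -0.1645, 0.0411]
orientation: [180.0, -0.0, 178.9]
contact_force: [-0.3, 0.8, 0.0]
width: 0.003
```

```bash
python3 -m creep '[[0,2,0,0,0,0,0],[0,2,0,0,0,0,0],[0,2,0,0,0,0,0]]'; python3 - <<'E'
from h import *
p=snapshot('side');lips(p)
cv2.imwrite('pics/zs2.png',cv2.resize(p['frame'][160:360,290:490,::-1],(600,600),interpolation=cv2.INTER_CUBIC))
E
```

```text
time: 5.15
eef_pos: [0.5492, -0.1645, 0.0412]
orientation: [180.0, -0.0, 178.9]
contact_force: [-0.1, -0.2, 1.0]
width: -0.003
red 0
blue 0
black 134 med [ 0.5511 -0.1915  0.0527] ext y [-0.2215 -0.1322] x [0.5442 0.5511 0.6561] z [0.0455 0.0601] slope 0.9065
```

View pics/zs2.png

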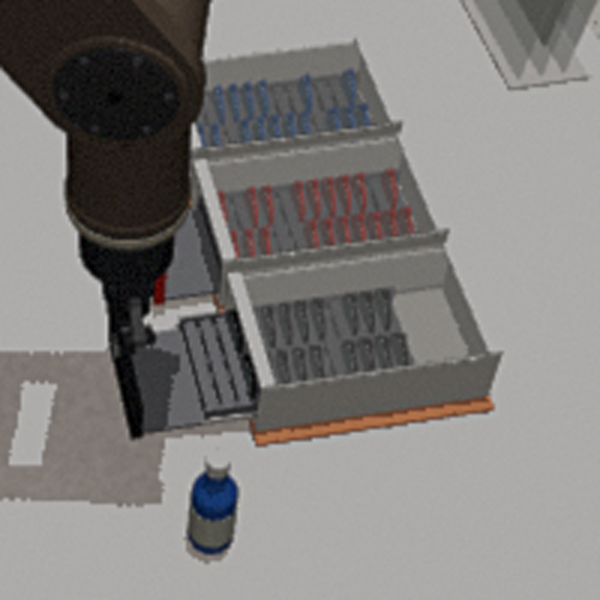

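```bash
python3 - <<'E'
from h import *
p=snapshot('side');t=snapshot('top')
def pr(p,X): c=p['R']@np.array(X)+p['t']; return [p['fx']*c[0]/c[2]+p['cx'],p['fy']*c[1]/c[2]+p['cy']]
for n,X in dict(tip=(.549,-.1645,.030),lipc=(.5505,-.167,.056),lipa=(.552,-.111,.056),lipb=(.549,-.223,.056),fin=(.549,-.1645,.07)).items():
    a=pr(p,X);b=pr(t,X);print(n,np.round(a),[round((a[0]-315)*8),round((a[1]-235)*8)])
crop=p['frame'][235:310,315:415,::-1]
cv2.imwrite('pics/zs3.png',cv2.resize(np.clip(crop.astype(float)*2.2,0,255).astype(np.uint8),(800,600),interpolation=cv2.INTER_CUBIC))
X=cloud(p)
for v in range(262,300,4): print(v,[ (round(float(X[v,u,0]),3),round(float(X[v,u,1]),3),round(float(X[v,u,2]),3)) for u in range(324,344,4)])
E
```

```text
tip [331. 285.] [124, 396]
lipc [331. 279.] [131, 355]
lipa [328. 262.] [100, 220]
lipb [336. 297.] [165, 497]
fin [331. 275.] [126, 323]
262 [(0.552, -0.067, 0.003), (0.537, -0.184, 0.153), (0.542, -0.204, 0.176), (0.553, -0.201, 0.17), (0.596, -0.073, -0.0)]
266 [(0.549, -0.08, 0.002), (0.538, -0.178, 0.13), (0.55, -0.171, 0.117), (0.551, -0.208, 0.163), (0.593, -0.086, -0.001)]
270 [(0.546, -0.094, 0.003), (0.539, -0.176, 0.11), (0.542, -0.206, 0.149), (0.549, -0.216, 0.159), (0.559, -0.218, 0.159)]
274 [(0.544, -0.104, -0.002), (0.541, -0.167, 0.082), (0.538, -0.223, 0.155), (0.548, -0.226, 0.156), (0.557, -0.227, 0.156)]
278 [(0.54, -0.121, 0.004), (0.541, -0.17, 0.069), (0.549, -0.178, 0.076), (0.571, -0.134, 0.012), (0.581, -0.138, 0.015)]
282 [(0.538, -0.132, 0.0), (0.546, -0.149, 0.021), (0.551, -0.171, 0.05), (0.567, -0.15, 0.017), (0.578, -0.151, 0.015)]
286 [(0.536, -0.145, 0.0), (0.546, -0.147, 0.0), (0.548, -0.186, 0.054), (0.565, -0.161, 0.014), (0.575, -0.163, 0.014)]
290 [(0.533, -0.157, -0.001), (0.543, -0.16, 0.001), (0.545, -0.199, 0.054), (0.555, -0.2, 0.053), (0.572, -0.178, 0.018)]
294 [(0.53, -0.17, -0.001), (0.541, -0.173, 0.001), (0.544, -0.202, 0.042), (0.552, -0.214, 0.056), (0.568, -0.192, 0.019)]
298 [(0.528, -0.183, 0.0), (0.538, -0.183, -0.002), (0.545, -0.202, 0.024), (0.551, -0.221, 0.049), (0.565, -0.205, 0.021)]
```

View pics/zs3.png

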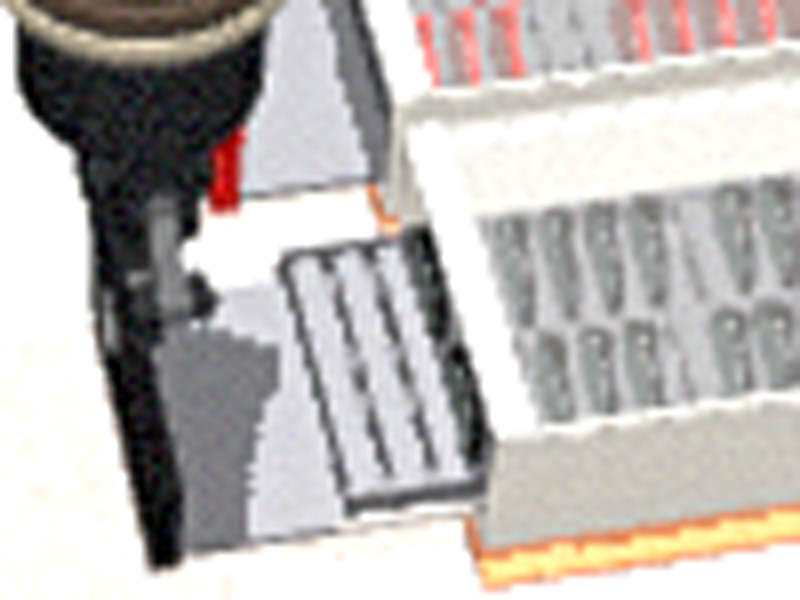

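```bash
python3 - <<'E'
from h import *
p=snapshot('side');np.savez('p.npz',**{k:p[k] for k in('frame','range_z','fx','fy','cx','cy','R','t')})
crop=p['frame'][250:310,315:375,::-1].astype(float)/255
crop=np.clip(crop*3,0,1)**.6
cv2.imwrite('pics/zs4.png',cv2.resize((crop*255).astype(np.uint8),(600,600),interpolation=cv2.INTER_NEAREST))
X=cloud(p)
for v in range(266,300,2): print(v,' '.join('%3d/%4d'%(X[v,u,2]*1000,X[v,u,1]*1000) for u in range(322,348,2)))
print(sense()['contact_force'],sense()['eef_pos'])
E
```

```text
266   2/ -78  -2/ -76 133/-179 130/-178 129/-179 119/-172 166/-208 170/-213   4/ -89   5/ -91   0/ -87   3/ -91   2/ -92
268   0/ -84   2/ -87  42/-118 121/-178 117/-176 119/-179 165/-213 165/-215 154/-207   0/ -94   3/ -97   1/ -97  -1/ -95
270   0/ -91  -1/ -90  37/-121 113/-178 151/-207 150/-207 166/-220 158/-216 157/-216 159/-218  18/-115  17/-115  12/-113
272   2/ -99   5/-102  25/-118 117/-187 143/-207 155/-217 159/-220 156/-220 157/-221 159/-223  13/-118  16/-121  17/-123
274   0/-104   5/-109  18/-119  86/-170 134/-206 1125/-930 156/-224 157/-226 151/-222 153/-225  16/-127  14/-126  18/-130
276   0/-110  -4/-108  -3/-110  77/-170  87/-178  80/-174  83/-177  12/-127  15/-130  19/-134  17/-134  20/-137  16/-135
278   0/-117   0/-118   0/-119  69/-170  76/-177  72/-174  16/-135  16/-136  14/-136  18/-140  17/-140  15/-140  21/-145
280   1/-125   2/-126   3/-128  31/-149  49/-163  57/-170  16/-141  13/-141  16/-144  20/-148  16/-146  12/-144  13/-146
282  -2/-128  -2/-129  -1/-131  23/-150  50/-170  58/-176  56/-176  16/-150  14/-149  19/-154  15/-152  13/-152  18/-156
284   0/-1
[... 333 characters left out ...]
3  17/-173  15/-173
290   0/-156   2/-159   1/-159   8/-165  25/-178  53/-198  56/-201  53/-200  16/-176  15/-176  17/-179  15/-178  18/-181
292   3/-165   1/-164   1/-166   0/-165  14/-176  51/-203  53/-205  54/-206  14/-181  16/-183  16/-184  16/-185  17/-187
294   3/-171  -2/-168   2/-172   0/-172   0/-172  42/-203  49/-208  54/-213  14/-187  19/-191  16/-190  17/-192  18/-194
296   0/-174   1/-177   3/-179   1/-179   1/-180  37/-205  49/-214  56/-220  15/-193  10/-191  14/-195  17/-198  16/-198
298  -1/-180   2/-184   4/-186   1/-185  -1/-184  27/-204  50/-221  45/-218  15/-200  13/-199  14/-201  17/-204  18/-206
[-0.76064449  0.3324934  -0.18065917] [ 0.54896947 -0.16444212  0.04115584]
```

View pics/zs4.png

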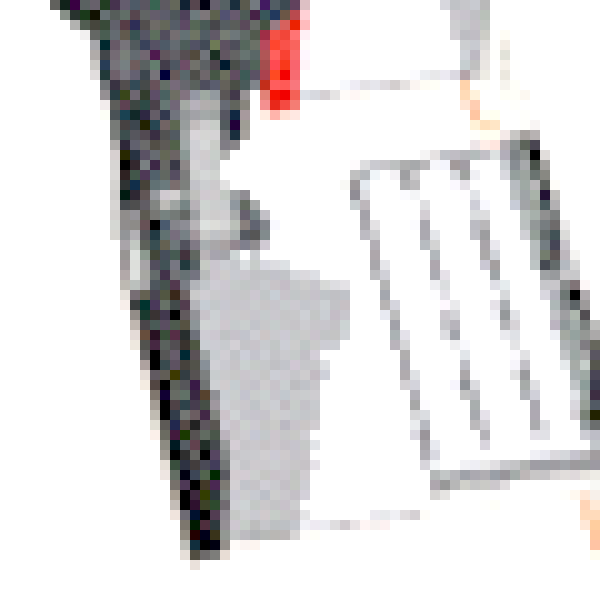

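```bash
python3 - <<'E'
from h import *
import numpy as np
P=np.load('p.npz')
def pr(p,X): c=p['R']@np.array(X)+p['t']; return np.array([p['fx']*c[0]/c[2]+p['cx'],p['fy']*c[1]/c[2]+p['cy']])
im=cv2.imread('pics/side1.png').astype(float)/255
c=(np.clip(im[240:300,285:345]*3,0,1)**.6*255).astype(np.uint8)
c=cv2.resize(c,(600,600),interpolation=cv2.INTER_NEAREST)
for X,col in (((.4954,-.1645,.054),(0,0,255)),((.4954,-.1645,.065),(0,255,0)),((.4954,-.1645,.138),(255,0,0))):
    a=(pr(P,X)-[285,240])*10+5; print(a); cv2.circle(c,tuple(int(q) for q in a),6,col,2)
cv2.imwrite('pics/zs5.png',c)
E
```

```text
[257.67588159 429.90593137]
[256.8702907  404.58436252]
[251.25056414 227.94347231]
```

View pics/zs5.png

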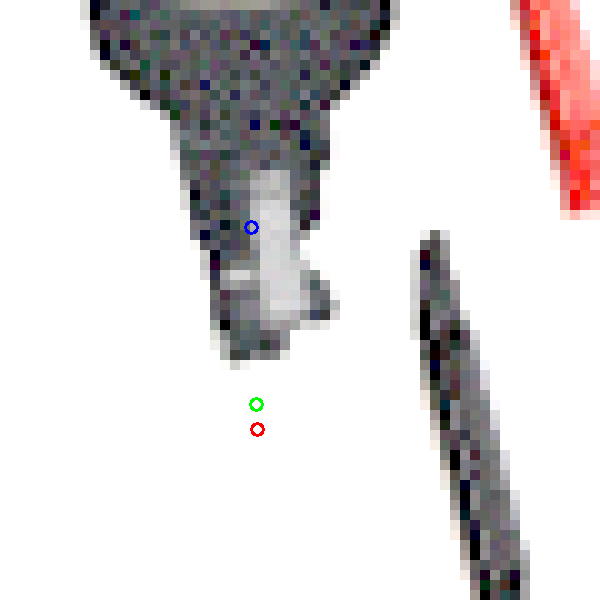

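```bash
python3 -m creep '[[0,0,0,15,0,0,0],[0,-15,0,0,0,0,0],[0,-20,0,0,0,0,0],[0,-20,0,0,0,0,0],[0,-5,0,0,0,0,0],[0,0,0,0,0,0,0]]'; python3 - <<'E'
from h import *
e=sense()['eef_pos'];print(e)
for c in('side','top'):
    p=snapshot(c);X=cloud(p)
    m=(abs(X[...,0]-e[0])<.035)&(abs(X[...,1]-e[1])<.05)&(X[...,2]>.02)&(X[...,2]<.2)
    Q=X[m];print(c,m.sum())
    for lo in np.arange(.02,.2,.01):
        q=Q[(Q[:,2]>=lo)&(Q[:,2]<lo+.01)]
        if len(q):print(round(lo,2),len(q),'x',np.round(q[:,0].min(),3),np.round(q[:,0].max(),3),'y',np.round(q[:,1].min(),3),np.round(q[:,1].max(),3))
E
```

```text
time: 5.85
eef_pos: [0.4876, -0.1643, 0.0563]
orientation: [180.0, -0.1, 178.8]
contact_force: [0.0, 0.3, -0.3]
width: 0.001
[ 0.48755085 -0.16432494  0.05625155]
side 215
0.08 7 x 0.478 0.496 y -0.174 -0.162
0.09 18 x 0.477 0.496 y -0.182 -0.168
0.1 2 x 0.477 0.491 y -0.178 -0.17
0.12 6 x 0.475 0.479 y -0.187 -0.167
0.13 14 x 0.476 0.499 y -0.195 -0.173
0.14 21 x 0.471 0.504 y -0.196 -0.167
0.15 14 x 0.471 0.503 y -0.213 -0.168
0.16 19 x 0.472 0.503 y -0.21 -0.178
0.17 23 x 0.469 0.506 y -0.214 -0.173
0.18 56 x 0.469 0.506 y -0.213 -0.174
0.19 35 x 0.477 0.498 y -0.207 -0.186
top 0
```

```bash
python3 - <<'E'
from h import *
p=snapshot('side');e=sense()['eef_pos']
def pr(p,X): c=p['R']@np.array(X)+p['t']; return np.array([p['fx']*c[0]/c[2]+p['cx'],p['fy']*c[1]/c[2]+p['cy']])
im=p['frame'].astype(float)/255
c=(np.clip(im[240:300,285:345,::-1]*3,0,1)**.6*255).astype(np.uint8)
c=cv2.resize(c,(600,600),interpolation=cv2.INTER_NEAREST)
for dz,col in ((-.011,(0,0,255)),(.015,(0,255,0)),(.025,(255,0,0)),(.035,(255,0,255))):
  for y in (-.0145,.0145):
    pts=np.array([(pr(p,(e[0]+s*.011,e[1]+y,e[2]+dz))-[285,240])*10+5 for s in(-1,1)]).astype(int)
    cv2.line(c,tuple(pts[0]),tuple(pts[1]),col,2)
cv2.imwrite('pics/zs6.png',c)
E
```

```text
(no output)
```

View pics/zs6.png

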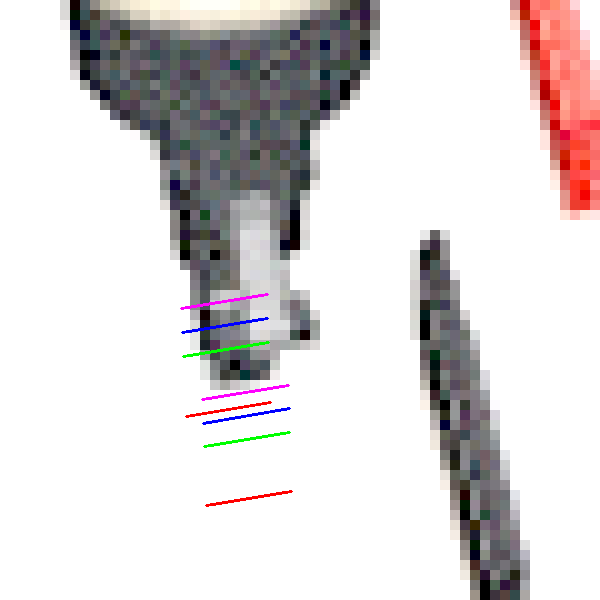

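```bash
python3 -m creep '[[0,5,0,-12,0,0,0],[0,0,0,-12,0,0,0],[0,0,0,-12,0,0,0],[0,0,0,0,0,0,0]]'; python3 -m creep '[[0,0,0,-4,0,0,0],[0,0,0,-3,0,0,0],[0,0,0,0,0,0,0]]';  python3 -c "
from h import *
e=sense()['eef_pos'];p=snapshot('side')
im=p['frame'].astype(float)/255
c=(np.clip(im[240:300,285:345,::-1]*3,0,1)**.6*255).astype(np.uint8)
cv2.imwrite('pics/zs7.png',cv2.resize(c,(600,600),interpolation=cv2.INTER_NEAREST))
X=cloud(p)
m=(abs(X[...,0]-e[0])<.025)&(abs(X[...,1]-e[1])<.05)&(X[...,2]>.012)&(X[...,2]<.2)
print(e,np.sort(X[m][:,2])[:12])"
```

```text
time: 6.33
eef_pos: [0.4938, -0.1641, 0.0178]
orientation: [180.0, -0.1, 178.9]
contact_force: [-1.2, 0.2, 0.4]
width: -0.004
time: 6.58
eef_pos: [0.4942, -0.1645, 0.0128]
orientation: [180.0, -0.0, 178.9]
contact_force: [-1.0, -0.8, 0.3]
width: -0.001
[ 0.49415328 -0.16445451  0.01284681] [0.03626355 0.03785869 0.04074107 0.04074484 0.04193047 0.04328875
 0.04376751 0.04481266 0.04532914 0.04689029 0.04721339 0.04746049]
```

View pics/zs7.png

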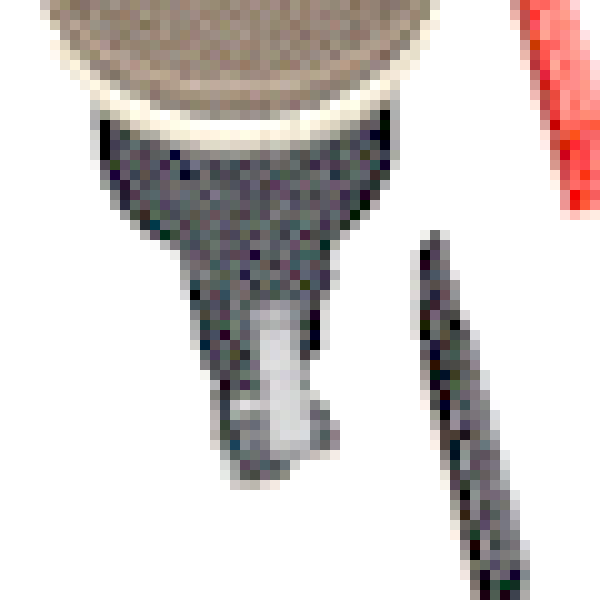

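```bash
python3 -m creep '[[0,0,0,-4,0,0,0],[0,0,0,-4,0,0,0],[0,8,0,0,0,0,0],[0,8,0,0,0,0,0],[0,8,0,0,0,0,0],[0,4,0,0,0,0,0],[0,2,0,0,0,0,0],[0,2,0,0,0,0,0]]'; python3 -m creep '[[0,2,0,0,0,0,0],[0,2,0,0,0,0,0],[0,2,0,0,0,0,0]]';python3 -m creep '[[0,2,0,0,0,0,0],[0,2,0,0,0,0,0],[0,2,0,0,0,0,0]]'
```

```text
time: 7.3
eef_pos: [0.5264, -0.1644, 0.0052]
orientation: [-180.0, 0.0, 178.9]
contact_force: [-0.3, 0.2, 0.3]
width: -0.0
time: 7.55
eef_pos: [0.532, -0.1644, 0.0052]
orientation: [180.0, -0.0, 178.9]
contact_force: [0.0, -0.6, -0.4]
width: -0.003
time: 7.8
eef_pos: [0.5378, -0.1645, 0.0052]
orientation: [180.0, -0.0, 178.9]
contact_force: [-2.1, -0.9, 1.4]
width: -0.0
```

```bash
python3 -m creep '[[0,3,0,0,0,0,0],[0,3,0,0,0,0,0],[0,3,0,0,0,0,0],[0,3,0,0,0,0,0],[0,3,0,0,0,0,0],[0,3,0,0,0,0,0],[0,3,0,0,0,0,0],[0,3,0,0,0,0,0]]'; python3 -m creep '[[0,3,-0.5,0,0,0,0],[0,3,-0.5,0,0,0,0],[0,2,0,0,0,0,0],[0,2,0,0,0,0,0],[0,1,0,0,0,0,0]]'; python3 -c "
from h import *
p=snapshot('side');lips(p)
cv2.imwrite('pics/zs8.png',cv2.resize(p['frame'][160:360,290:490,::-1],(600,600),interpolation=cv2.INTER_CUBIC))"
```

```text
time: 8.47
eef_pos: [0.5623, -0.1645, 0.0052]
orientation: [-180.0, 0.0, 178.9]
contact_force: [-1.9, -1.5, -0.6]
width: -0.001
time: 8.88
eef_pos: [0.5732, -0.1655, 0.0051]
orientation: [-180.0, 0.0, 178.9]
contact_force: [-1.9, 0.5, -0.4]
width: 0.003
red 0
blue 0
black 78 med [ 0.5886 -0.2027  0.0531] ext y [-0.2234 -0.1592] x [0.5751 0.5886 0.5947] z [0.0452 0.0593] slope -0.0243
```

View pics/zs8.png

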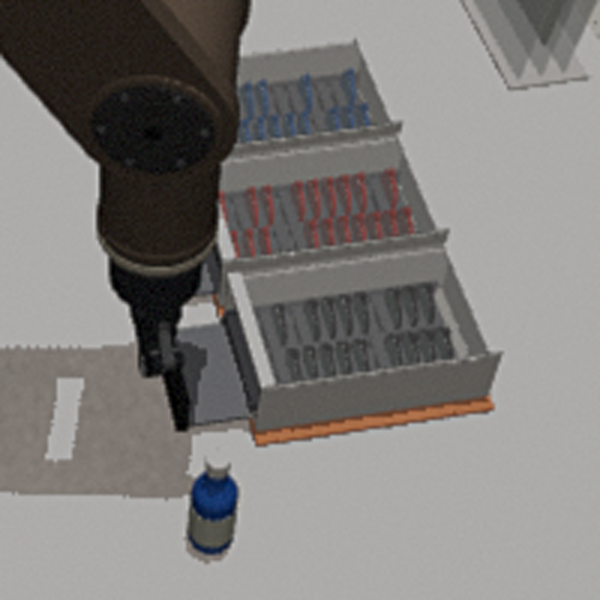

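```bash
python3 -m creep '[[0,1.5,0,0,0,0,0],[0,1.5,0,0,0,0,0],[0,1.5,0,0,0,0,0],[0,1.5,0,0,0,0,0]]'; python3 -m creep '[[0,1,0,0,0,0,0],[0,1,0,0,0,0,0]]';python3 -m creep '[[0,1,0,0,0,0,0],[0,0,0,0,0,0,0]]'
```

```text
time: 9.27
eef_pos: [0.5791, -0.1656, 0.0052]
orientation: [-180.0, 0.0, 178.9]
contact_force: [-1.5, -2.0, -0.2]
width: -0.004
time: 9.43
eef_pos: [0.5811, -0.1655, 0.0052]
orientation: [-180.0, 0.0, 178.9]
contact_force: [-2.4, -1.6, 0.1]
width: -0.002
time: 9.6
eef_pos: [0.5822, -0.1655, 0.0052]
orientation: [-180.0, 0.0, 178.9]
contact_force: [-1.0, -0.8, -0.9]
width: -0.005
```

```bash
python3 -m creep '[[0,1,0,0,0,0,0],[0,0,0,0,0,0,0]]';python3 -m creep '[[0,0.5,0,0,0,0,0],[0,0,0,0,0,0,0]]'
```

```text
time: 9.77
eef_pos: [0.5822, -0.1654, 0.0051]
orientation: [180.0, -0.1, 178.9]
contact_force: [-6.5, -2.8, 3.2]
width: -0.006
time: 9.93
eef_pos: [0.5822, -0.1654, 0.0051]
orientation: [180.0, -0.1, 178.9]
contact_force: [-9.4, -3.1, 5.5]
width: -0.004
```

```bash
python3 -m creep '[[0,-5,0,0,0,0,0],[0,-12,0,0,0,0,0],[0,-5,0,15,0,0,0],[0,0,0,30,0,0,0],[0,0,0,30,0,0,0],[0,10,20,20,0,0,0],[0,10,28,0,0,0,0],[0,10,28,0,0,0,0]]'; python3 -m creep '[[0,12,28,0,0,0,0],[0,12,22,0,0,0,0],[0,10,10,0,0,0,0],[0,4,2,0,0,0,0],[0,0,0,0,0,0,0]]'; python3 -c "
from h import *
print(sense()['eef_pos'])
for c in ('side','top'):
    p=snapshot(c);lips(p);save(p,c+'9')
    for q in ('black_lip','red_lip'):
        r=landmark_of(q,p);print(q,[(np.round(x['centre'],4).tolist(),round(x['score'],2)) for x in r[:2]])
    if c=='side':cv2.imwrite('pics/zs9.png',cv2.resize(p['frame'][160:360,290:490,::-1],(600,600),interpolation=cv2.INTER_CUBIC))"
```

```text
time: 10.6
eef_pos: [0.5932, -0.0893, 0.1022]
orientation: [-180.0, 0.2, 178.8]
contact_force: [0.4, 0.6, 0.0]
width: 0.001
time: 11.02
eef_pos: [0.6304, -0.0272, 0.1001]
orientation: [-180.0, 0.1, 178.9]
contact_force: [-0.2, 0.2, -0.1]
width: -0.0
[ 0.63044402 -0.02718811  0.10014909]
red 55 med [ 0.603  -0.0305  0.0556] ext y [-0.0754  0.028 ] x [0.5977 0.603  0.6069] z [0.0497 0.0609] slope 0.0173
blue 75 med [0.6063 0.1055 0.0557] ext y [0.0584 0.1626] x [0.601  0.6063 0.6106] z [0.049  0.0601] slope 0.0251
black 167 med [ 0.598  -0.1703  0.0536] ext y [-0.2226 -0.1135] x [0.5929 0.598  0.6044] z [0.0459 0.0599] slope 0.0042
black_lip [([0.598, -0.1659, 0.0553], 0.59), ([0.5872, -0.3159, -0.0027], 0.33)]
red_lip [([0.6041, 0.1173, 0.057], 0.68), ([0.6005, -0.0325, 0.054], 0.42)]
red 0
blue 40 med [0.6058 0.1485 0.0525] ext y [0.1234 0.1672] x [0.602  0.6058 0.6101] z [0.0473 0.063 ] slope 0.019
black 82 med [ 0.5974 -0.1434  0.0516] ext y [-0.2081 -0.1096] x [0.5927 0.5974 0.6038] z [0.0451 0.0603] slope 0.0403
black_lip [([0.6291, 0.2648, 0.0019], 0.5), ([0.6035, -0.1664, 0.0526], 0.46)]
red_lip []
```

View pics/zs9.png

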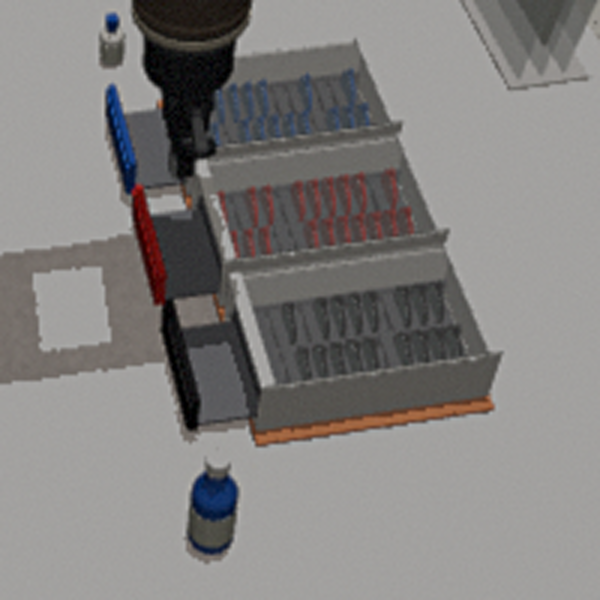

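```bash
python3 -m creep '[[0,-2,0,-20,0,0,0],[0,0,0,-20,0,0,0],[0,0,0,-15,0,0,0],[0,0,0,-5,0,0,0],[0,0,0,0,0,0,0]]'; python3 -m creep '[[0,0,0,-8,0,0,0],[0,0,0,-8,0,0,0],[0,0,0,-8,0,0,0],[0,0,0,-4,0,0,0],[0,0,0,0,0,0,0]]';python3 -m creep '[[0,0,0,-3,0,0,0],[0,0,0,-3,0,0,0],[0,0,0,0,0,0,0]]'; python3 -c "
from h import *
p=snapshot('side');cv2.imwrite('pics/zs10.png',cv2.resize(p['frame'][200:280,310:410,::-1],(800,600),interpolation=cv2.INTER_CUBIC))"
```

```text
time: 11.73
eef_pos: [0.6264, -0.0279, 0.0391]
orientation: [180.0, -0.1, 178.8]
contact_force: [-0.5, -0.8, -0.0]
width: 0.003
time: 12.15
eef_pos: [0.6268, -0.0274, 0.0111]
orientation: [180.0, -0.1, 178.9]
contact_force: [-0.5, -0.3, -0.1]
width: 0.002
time: 12.4
eef_pos: [0.6273, -0.0275, 0.0058]
orientation: [-180.0, -0.0, 178.9]
contact_force: [-0.0, 0.1, -0.5]
width: -0.003
```

View pics/zs10.png

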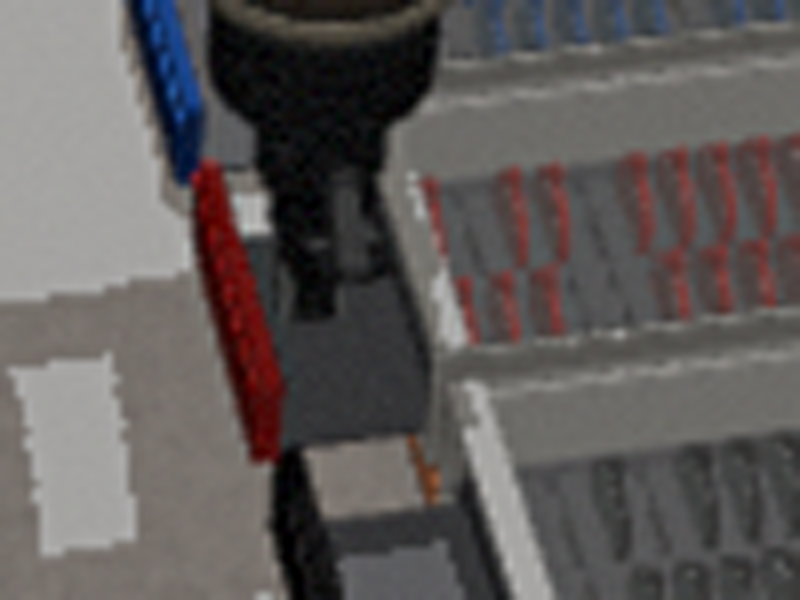

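```bash
python3 -m creep '[[0,-2,0,0,0,0,0],[0,-2,0,0,0,0,0],[0,-2,0,0,0,0,0],[0,-2,0,0,0,0,0],[0,-1.5,0,0,0,0,0],[0,-1.5,0,0,0,0,0],[0,-1.5,0,0,0,0,0],[0,-1.5,0,0,0,0,0]]'; python3 -m creep '[[0,-2,0,0,0,0,0],[0,-2,0,0,0,0,0],[0,-2,0,0,0,0,0],[0,-2,0,0,0,0,0]]'
```

```text
time: 13.12
eef_pos: [0.6136, -0.0275, 0.0063]
orientation: [180.0, 0.0, 178.9]
contact_force: [2.5, 1.1, 0.5]
width: 0.002
time: 13.45
eef_pos: [0.6053, -0.0275, 0.0062]
orientation: [-180.0, 0.0, 178.9]
contact_force: [1.8, 1.9, 1.5]
width: -0.003
```

```bash
python3 -m creep '[[0,-3,0,0,0,0,0],[0,-3,0.2,0,0,0,0],[0,-3,0,0,0,0,0],[0,-3,0.2,0,0,0,0],[0,-3,0,0,0,0,0],[0,-3,0.2,0,0,0,0],[0,-3,0,0,0,0,0],[0,-3,0.2,0,0,0,0]]'; python3 -m creep '[[0,-3,0,0,0,0,0],[0,-3,0.2,0,0,0,0],[0,-3,0,0,0,0,0],[0,-3,0.2,0,0,0,0],[0,-3,0,0,0,0,0],[0,-3,0.2,0,0,0,0],[0,-3,0,0,0,0,0],[0,-3,0.2,0,0,0,0]]'
```

```text
time: 14.12
eef_pos: [0.5812, -0.0268, 0.0062]
orientation: [-180.0, 0.0, 178.9]
contact_force: [1.9, -0.9, 1.5]
width: -0.003
time: 14.78
eef_pos: [0.5572, -0.0259, 0.0062]
orientation: [-180.0, 0.0, 178.9]
contact_force: [2.1, -2.4, 0.2]
width: 0.0
```

```bash
 python3 -c "
from h import *
p=snapshot('side');lips(p);cv2.imwrite('pics/zs11.png',cv2.resize(p['frame'][180:300,270:430,::-1],(800,600),interpolation=cv2.INTER_CUBIC))"
```

```text
red 88 med [ 0.5428 -0.0288  0.0547] ext y [-0.0772  0.0261] x [0.5362 0.5428 0.6168] z [0.0469 0.0622] slope -0.1247
blue 0
black 160 med [ 0.5982 -0.1732  0.0539] ext y [-0.2233 -0.1121] x [0.5928 0.5982 0.604 ] z [0.0473 0.0603] slope 0.0024
```

View pics/zs11.png

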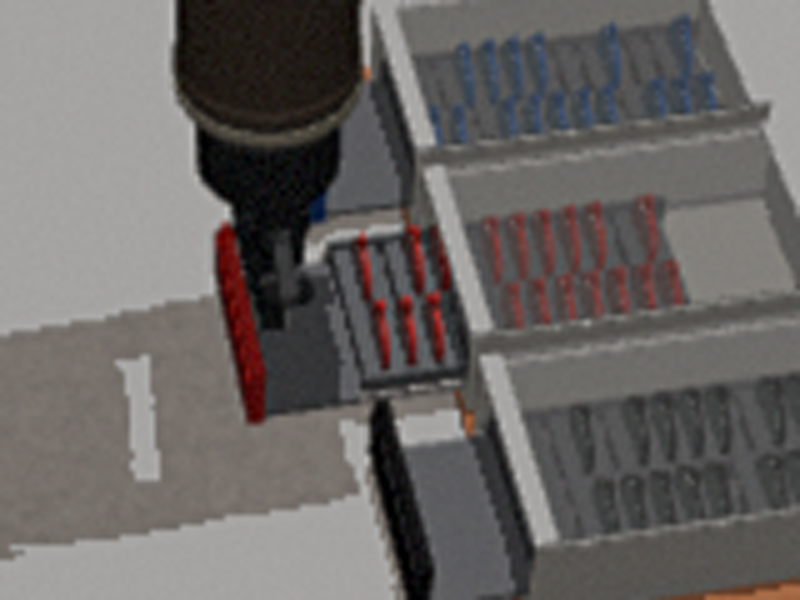

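```bash
python3 -m creep '[[0,-3,0,0,0,0,0],[0,-3,0.2,0,0,0,0],[0,-3,0,0,0,0,0],[0,-3,0.2,0,0,0,0],[0,-3,0,0,0,0,0],[0,-3,0.2,0,0,0,0],[0,-3,0,0,0,0,0],[0,-3,0.2,0,0,0,0]]'; python3 -m creep '[[0,-3,0,0,0,0,0],[0,-3,0.2,0,0,0,0],[0,-3,0,0,0,0,0],[0,-3,0.2,0,0,0,0],[0,-3,0,0,0,0,0],[0,-2,0.2,0,0,0,0],[0,-2,0,0,0,0,0],[0,-1.5,0.2,0,0,0,0]]'; python3 -m creep '[[0,-1,0,0,0,0,0],[0,-1,0,0,0,0,0],[0,-1,0,0,0,0,0],[0,-1,0,0,0,0,0]]';python3 -m creep '[[0,-1,0,0,0,0,0],[0,-1,0,0,0,0,0],[0,-1,0,0,0,0,0]]'
```

```text
time: 15.5
eef_pos: [0.5332, -0.0251, 0.0062]
orientation: [-180.0, -0.0, 178.9]
contact_force: [2.4, -1.2, -0.0]
width: 0.001
time: 16.17
eef_pos: [0.5127, -0.0243, 0.0062]
orientation: [180.0, -0.0, 178.9]
contact_force: [1.4, -1.2, 0.3]
width: -0.0
time: 16.5
eef_pos: [0.509, -0.0243, 0.0062]
orientation: [180.0, 0.0, 178.9]
contact_force: [2.3, 0.2, 0.5]
width: -0.002
time: 16.75
eef_pos: [0.5059, -0.0242, 0.0062]
orientation: [180.0, 0.0, 178.9]
contact_force: [1.3, 1.0, -0.5]
width: -0.003
```

```bash
python3 -m creep '[[0,-1,0,0,0,0,0],[0,-1,0,0,0,0,0],[0,-1,0,0,0,0,0],[0,-1,0,0,0,0,0],[0,-1,0,0,0,0,0]]';python3 -m creep '[[0,-1,0,0,0,0,0],[0,-1,0,0,0,0,0]]';python3 -m creep '[[0,-1,0,0,0,0,0],[0,0,0,0,0,0,0]]'
```

```text
time: 17.17
eef_pos: [0.5009, -0.0243, 0.0062]
orientation: [180.0, -0.0, 178.9]
contact_force: [2.9, 2.1, 0.9]
width: -0.0
time: 17.33
eef_pos: [0.4989, -0.0243, 0.0062]
orientation: [-180.0, 0.0, 178.9]
contact_force: [3.5, 1.8, 0.1]
width: -0.003
time: 17.5
eef_pos: [0.4986, -0.0243, 0.0063]
orientation: [-180.0, 0.1, 178.9]
contact_force: [5.6, 1.9, -1.8]
width: 0.0
```

```bash
python3 -m creep '[[0,-1,0,0,0,0,0],[0,0,0,0,0,0,0]]';python3 -m creep '[[0,-0.5,0,0,0,0,0],[0,0,0,0,0,0,0]]'
```

```text
time: 17.67
eef_pos: [0.4985, -0.0244, 0.0064]
orientation: [-180.0, 0.2, 178.9]
contact_force: [8.6, 3.7, -4.4]
width: -0.001
time: 17.83
eef_pos: [0.4985, -0.0244, 0.0064]
orientation: [-180.0, 0.2, 178.9]
contact_force: [10.7, 2.8, -6.2]
width: 0.002
```

```bash
python3 -m creep '[[0,2,0,0,0,0,0],[0,4,0,0,0,0,0],[0,5,0,0,0,0,0],[0,2,0,5,0,0,0],[0,0,0,15,0,0,0],[0,0,0,25,0,0,0],[0,0,0,30,0,0,0],[0,0,0,30,0,0,0]]';python3 -m creep '[[0,-10,20,30,0,0,0],[0,-10,28,20,0,0,0],[0,-10,30,0,0,0,0],[0,-5,30,0,0,0,0],[0,0,30,0,0,0,0],[0,0,30,0,0,0,0],[0,0,20,0,0,0,0],[0,0,0,0,0,0,0]]'; python3 -c "
from h import *
print(sense()['eef_pos'],sense()['contact_force'])
for c in ('side','top'):
    p=snapshot(c);lips(p);save(p,c+'12')
    for q in ('black_lip','red_lip','blue_lip'):
        r=landmark_of(q,p);print(q,[(np.round(x['centre'],4).tolist(),round(x['score'],2)) for x in r[:2]])
    if c=='side':cv2.imwrite('pics/zs12.png',cv2.resize(p['frame'][160:360,290:490,::-1],(600,600),interpolation=cv2.INTER_CUBIC))"
```

```text
time: 18.5
eef_pos: [0.5087, -0.0242, 0.1123]
orientation: [180.0, -0.1, 178.9]
contact_force: [1.8, 0.2, 0.3]
width: -0.002
time: 19.17
eef_pos: [0.4745, 0.1669, 0.1616]
orientation: [180.0, 0.0, 179.0]
contact_force: [-0.1, -0.4, -0.4]
width: -0.002
[0.47446108 0.1668535  0.16163822] [-0.08880672 -0.42941149 -0.41359769]
red 153 med [ 0.4848 -0.0271  0.0546] ext y [-0.0768  0.0306] x [0.478  0.4848 0.6032] z [0.0467 0.0623] slope -0.1693
blue 71 med [0.6064 0.1072 0.0551] ext y [0.0618 0.1609] x [0.601  0.6064 0.6104] z [0.0488 0.0607] slope 0.0237
black 161 med [ 0.5982 -0.172   0.0543] ext y [-0.2229 -0.1132] x [0.5928 0.5982 0.6041] z [0.0461 0.0588] slope 0.0052
black_lip [([0.5998, -0.1679, 0.0554], 0.67)]
red_lip [([0.5953, -0.1652, 0.0347], 0.41), ([0.4844, -0.0232, 0.0575], 0.4)]
blue_lip [([0.3648, -0.3386, -0.0024], 0.54), ([0.6044, 0.1149, 0.0563], 0.53)]
red 145 med [ 0.4823 -0.0245  0.053 ] ext y [-0.0715  0.0295] x [0.4769 0.4823 0.5729] z [0.0456 0.0611] slope -0.0055
blue 94 med [0.6048 0.103  0.0531] ext y [0.0639 0.1397] x [0.6001 0.6048 0.6098] z [0.046  0.0623] slope 0.0349
black 76 med [ 0.5968 -0.1604  0.0506] ext y [-0.211  -0.1147] x [0.5933 0.5968 0.6007] z [0.0452 0.061 ] slope 0.0143
black_lip [([0.6063, -0.1672, 0.0521], 0.6), ([0.5952, -0.168, 0.0294], 0.32)]
red_lip [([0.4835, -0.0219, 0.0547], 0.68)]
blue_lip [([0.6077, 0.116, 0.0543], 0.51)]
```

View pics/zs12.png

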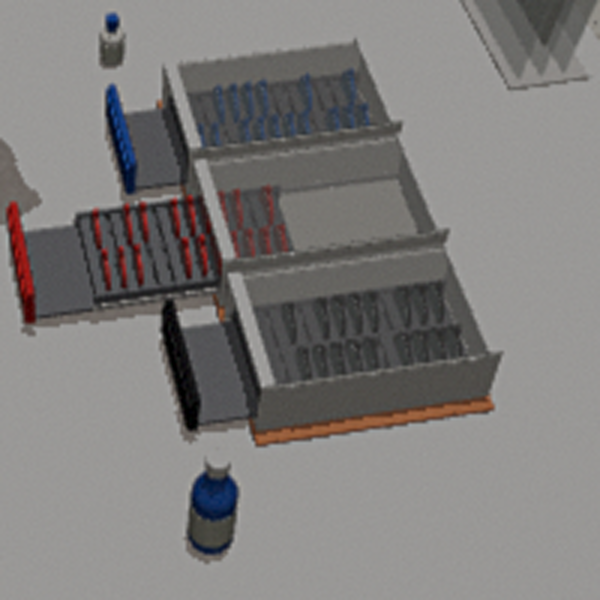

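View pics/top12.png

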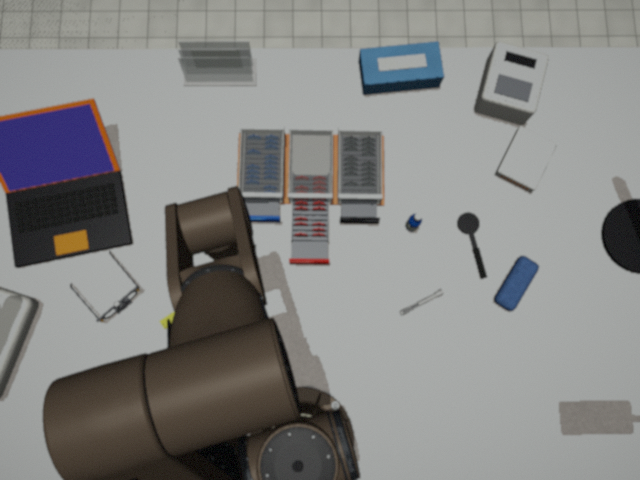

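```bash
python3 -c "
from h import *
print(finish_job(),sense()['time'])"
```

```text
the job is handed in; nothing more can be done
the job is handed in; nothing more can be done
```

I pushed the black tray fully home first. Then I hooked the shut fingertips behind the red lip and drew that tray out to its stop. The job is handed in at about 19 s of the 40 s allowed.

**Black tray:** the force rose to about 9 N against the home stop while the tool stood still. The lip now sits at x = 0.598, in line with where the other two trays' shut positions put it.

**Red tray:** the force rose to about 11 N at the out stop, again with the tool standing still. The lip moved from x = 0.602 to about 0.483, which is about 119 mm. One camera's raw measurement gave about 118 mm, within the calibration error. I never closed the fingers on the lip and pulled at no more than about 36 mm/s. In the last side picture the lenses that show are standing in their slots.

**Everything else:** the blue lip is still at x = 0.606. The other desk items look unmoved in the last pictures, except that the arm hides most of the ruler and covers the eye-drop bottle in the top view. The gripper is clear of everything.

**Disagreements in the checks:**
- **Fingertip height:** the cameras showed the shut fingertips about 25 mm above the reported TCP, not 11 mm below it as stated. My first push passed over the black lip without touching it. I corrected the height from the pictures.
- **Network results:** the networks also returned some false matches, such as a "red lip" at the black or blue tray. I discarded these against the pictures.

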